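Function check of the stirrer's emergency stop

TASK

Do the daily check of the stirrer's stop button: push the mushroom button on the stop station straight down until it latches, and take your fingers off to see that it stays in. Then push one of its wings round clockwise with a fingertip until the head springs back up, let it return, and last press the start button on the stirrer all the way down and let go. Do not pick up, tip or shove the station or anything standing about, and leave the speed knob as it is set.

Things in the scene. Friction and masses are not known exactly. Their poses are not given: they have to be found in the camera images.
- station: stop station: a heavy (about 2.5 kg) grey box 120 x 120 mm, its flat top 60 mm above the bench, standing loose on rubber feet. It carries the mushroom stop button in the middle of its top. Origin: centre of its underside; z up, y towards the button's left wing. Station and stirrer may stand either way round, left or right.
- stop_press (a joint): how far the mushroom is pushed down, m: 0 fully out, hard stop at 0.0105. A spring pushes it back out (3 to 5 N; pushing it in takes up to about 6 N, and then 8 to 15 N are felt at the hard stop, where the push should end). At 0.009 and beyond a latch snaps over it, and it then stays in at about 0.009 when let go. It latches only with the head unturned (stop_turn under 0.1).
- stop_turn (a joint): turn of the mushroom head, rad, clockwise seen from above: 0 at rest, hard stop at 0.9. A weak spring (0.012 to 0.04 N m) turns it back to 0. When latched, turning past about 0.45 frees the latch and the head springs up by itself; it turns back to 0 when let go. It does not turn the other way.
- stop_top (a point): top centre of the black mushroom head, a dome 54 mm across and 22 mm thick; 102 mm above the bench when out, 93 mm when latched. Two wings, each 14 mm wide and 14 mm high with round ends, stick out from it left and right to 46 mm from its axis; their top is 6 mm below this point, their underside 20 mm below (so 22 mm above the station's top when out, 13 mm when latched), with free space under and beside them.
- stop_wing (a point): point in the middle of the left wing (station's +y at rest), 36 mm out from the head's axis, half-way up the wing. It moves with the head: turning clockwise takes it first towards the station's +x. The second wing lies opposite, on the other side of the axis.
- stirrer: white hotplate stirrer, fixed, 250 mm (its x) x 170 mm (its y); its front ledge (-x side, towards the robot) is 56 mm high and 90 mm deep, the hotplate behind it 88 mm high. On the ledge: the start button (left, +y side) and a bar-grip speed knob (right). Origin: centre of its underside.
- start_button (a joint): start button travel, m: 0 out, 0.006 fully down (5 N); springs back.
- start_button_top (a point): centre of the top face of the flat round start button, 24 mm across, in a 40 mm steel ring; its top stands 78 mm above the bench when out.
- speed_knob_mark (a point): white pointer mark on the top of the speed knob (grey bar grip 34 x 14 mm, top 100 mm above the bench), 15 mm from the knob's axis. The knob's axis is at x -82, y -40 mm on the stirrer, the start button at x -82, y +42 mm.
- beaker: glass beaker, 70 mm wide, 85 tall, standing on the stirrer's hotplate; loose; origin at the centre of its underside
- reagent_bottle: glass jar, 60 mm wide, 125 tall, between station and stirrer; loose; origin at the centre of its underside
- wash_bottle: white wash bottle, 64 mm wide, 180 tall, behind the middle; loose; origin at the centre of its underside
- big_stopper: cork stopper, 36 mm wide, 32 tall, in front of the middle; loose; origin at the centre of its underside
- small_stopper: rubber stopper, 26 mm wide, 26 tall, near the middle; loose; origin at the centre of its underside
- round_flask: round-bottom flask on a cork ring, 90 mm wide, 140 tall, far left; loose; origin at the centre of its underside
- timer: flat white lab timer 70 x 90 x 25 mm, far right; loose; origin at the centre of its underside

How it is judged:
On the way, in this order (a step that is already met when the one before it is completed fails the run):
1. the mushroom is latched: it stays in with no finger on it (value of joint stop_press above 0.0065 m and value of joint stop_turn below 0.2 rad and contact force between the fingers and station below 0.3 N), for 0.1 s.
2. the head has been turned clockwise while in (value of joint stop_turn above 0.2 rad and value of joint stop_press above 0.0045 m).
3. the mushroom has sprung fully up, turned back, with no finger on it (value of joint stop_press below 0.0015 m and value of joint stop_turn below 0.1 rad and contact force between the fingers and station below 0.3 N), for 0.1 s.
4. the start button is pressed all the way down (value of joint start_button above 0.0048 m), for 0.05 s.
At the end, for the whole second after the job is handed in: the mushroom is out (within 1.5 mm) and turned back (within 0.1 rad), the start button is out (within 1 mm), the station stands flat within 20 mm of its start, the knob's mark within 5 mm and every bystander upright at rest within 25 mm of its start (value of joint stop_press below 0.0015 m and value of joint stop_turn below 0.1 rad and value of joint start_button below 0.001 m and distance of station from where it was at the start of the episode below 0.02 m and height (world z) of station below 0.005 m and angle between station's own z axis and vertical below 0.05 rad and linear speed of each of station, beaker, reagent_bottle, wash_bottle, big_stopper, small_stopper, round_flask, timer below 0.02 m/s and distance of speed_knob_mark from where it was at the start of the episode below 0.005 m and distance of each of beaker, reagent_bottle, wash_bottle, big_stopper, small_stopper, round_flask, timer from where it was at the start of the episode below 0.025 m and angle between each of beaker, reagent_bottle, wash_bottle, big_stopper, small_stopper, round_flask, timer's own z axis and vertical below 0.35 rad); the robot touches nothing.
It fails at once if a bystander is pushed more than 25 mm, tipped over or lifted (distance of any of beaker, reagent_bottle, wash_bottle, big_stopper, small_stopper, round_flask, timer from where it was at the start of the episode above 0.025 m or angle between any of beaker, reagent_bottle, wash_bottle, big_stopper, small_stopper, round_flask, timer's own z axis and vertical above 0.35 rad).
It fails at once if the stop station is shoved more than 20 mm (distance of station from where it was at the start of the episode above 0.02 m).
It fails at once if the stop station is lifted off the bench (more than 5 mm) or tipped (height (world z) of station above 0.005 m or angle between station's own z axis and vertical above 0.1 rad).
It fails at once if the speed knob is turned (its mark moves more than 5 mm) (distance of speed_knob_mark from where it was at the start of the episode above 0.005 m).
It fails at once if the start button is pressed while the stop is in (value of joint start_button above 0.003 m and value of joint stop_press above 0.004 m).
It also fails if it takes over 54 s, if anything falls off the work surface, if the arm or the gripper's body presses on something with over 40 N, if the wrist force passes 120 N, or if a joint passes its speed limit or range.

ROBOT

A 7-joint arm with a two-finger parallel gripper is mounted at the origin on the work surface. World frame = base frame: x ahead of the robot, y to its left, z up, the work surface at z = 0. Lengths are in m, angles in rad, forces in N, time in s.
With the tool pointing down it reaches from about 0.425 to 0.925 m from the base axis. Payload 6.8 kg.
Tool frame: the origin (TCP) lies between the finger pads; the fingertips stand r.tcp_to_tips ahead of it and the grasp point (between the pads) lies 3 mm ahead of it (r.tcp_to_tips is the distance from the TCP to the fingertips, in m); z points along the fingers, y is the line along which they close (so a half turn about z gives the same grasp; the last joint's range is limited). The gripper opens to 85 mm and grips with 20 to 120 N. Pads are 22 mm wide; open, the fingers measure 114 mm over their backs; the gripper's body (76 mm by 85 mm) begins 54 mm behind the grasp point. The pads swing forward as they close: fully open they stand 13 mm farther back than shut.
Start: joints at [-1.385, 0.477, 0.022, 1.555, -0.011, 1.109, -0.083], TCP at [0.195, 0.646, 0.253] pointing down, gripper open.
Joint ranges: [-2.96, 2.96], [-0.34, 2.1], [-1.41, 1.46], [0.24, 2.44], [-1.37, 4.51], [0.17, 1.92], [-2.96, 2.96]. Speed limits (rad/s): [2.39, 2.39, 3.14, 3.14, 3.14, 3.14, 3.14].

INTERFACE

Orientations are given as a rotation vector (axis times angle).
In Python, from bench import r gives the robot as it stands. The module is installed in compiled form; this text tells all that it offers.
- The arm moves only by the tool step_arm, never from a script. Its argument "moves" is a list of rows, each an object of numbers: "rx", "ry", "rz": the turn, a rotation vector about the tool's x, y, z in degrees; "dx", "dy", "dz": the shift along the tool's x, y, z in mm; "gripper": the opening, from -1 (shut) to 1 (fully open). In form: [{"rx": .., "ry": .., "rz": .., "dx": .., "dy": .., "dz": .., "gripper": ..}, ...]. A call has 1 to 20 rows; each row shifts and turns the commanded pose from where the row before left it, along the tool's axes as they then stand; what a row does not reach is not made up. A row lasts 1/8 s, in which the tool goes at most 62.5 mm and 10.7 degrees, less where a joint would pass 70% of its speed; a pose out of reach is approached as far as the arm can. A call is refused whole if a number of a shift passes 62.5 or a number of a turn 10.7, either way. A call with a gripper value outside its range is refused whole. The fingers move at their own pace and stop on an object; "grip_force" is the grip in N (left out, the last holds). Time passes only in rows, so rows that do not move let the fingers close. It gives the time, the measured TCP pose, the force, the opening and the grip force at its end, in the units of the state.
- r.get_obs(): the state, without advancing time (a new reading comes with each control period).
- r.grab_frame(name): name is "scene" or "top" or "wrist"; returns the picture (420x560x3 uint8, blue, green, red); there is no depth.
- r.camera_info(name): a dict with "mtx" (3x3 intrinsics, pixels), "rvec" (rotation vector, rad) and "tvec" (3), from world to camera coordinates, as OpenCV has them. Camera axes: x right, y down, z forward; pixel columns grow to the right and rows downward; lengths in m; the calibration is good to about 2 mm. A picture is of the moment at which its call begins: read the wrist's pose just before it. camera_info takes no time and is no camera call; for the wrist camera it gives the pose at the moment of the call.
- r.hand_in(): hands the job in; it is judged then, once.
The state is a dict: "clock": time; "joints": joint angles; "qvel": joint speeds; "tau": joint torques, N m; "tcp_pos": TCP position; "orientation": TCP orientation; "contact_force": force on the tool from outside, world axes, zero at the start; "moment": the same for the moment, N m; "grip_width": finger opening in m; "gripper_force": force on a finger pad.
Only numpy, scipy, OpenCV 4.12 (cv2) and the standard library are available. Lean on these libraries where they do the work, as an engineer would, in place of code of your own. Each camera call takes 0.05 s, during which the arm holds its last target. There are 200 camera calls.

## Working session

There is one attempt and no reset: what is moved stays moved. The work goes in short steps, Python scripts to look and compute and a tool call to move; the robot and the scene stay as the last step left them, time stands still between calls to the robot, and variables do not carry over. Pictures are saved under pics/ and viewed, at most 10 in all, crops included, and the job is handed in when it is done.

Besides the shell and the picture viewer there is one more tool, called after ">>>" as name(argument=value, ...) on one line, values as JSON. step_arm: Moves the arm, as the interface text tells. Its arguments: {"type":"object","properties":{"moves":{"type":"array","items":{"type":"object","properties":{"rx":{"type":"number"},"ry":{"type":"number"},"rz":{"type":"number"},"dx":{"type":"number"},"dy":{"type":"number"},"dz":{"type":"number"},"gripper":{"type":"number"}}}},"grip_force":{"type":"number"}},"required":["moves"]}

```bash
mkdir -p pics; python3 - <<'E'
from bench import r
import cv2
o=r.get_obs();print(o['clock'],o['tcp_pos'],o['orientation'],o['contact_force'],o['grip_width'],r.tcp_to_tips)
for n in ['top','scene']:
    cv2.imwrite(f'pics/{n}0.png',cv2.resize(r.grab_frame(n),(800,600),interpolation=cv2.INTER_CUBIC))
E
```

```text
0.0 [0.19531648 0.64553333 0.25229633] [-4.59743447e-01 -3.10761095e+00  2.96952251e-03] [-0.50423288  0.21150946 -0.42152761] 0.08537090262764684 0.022
```

View pics/top0.png

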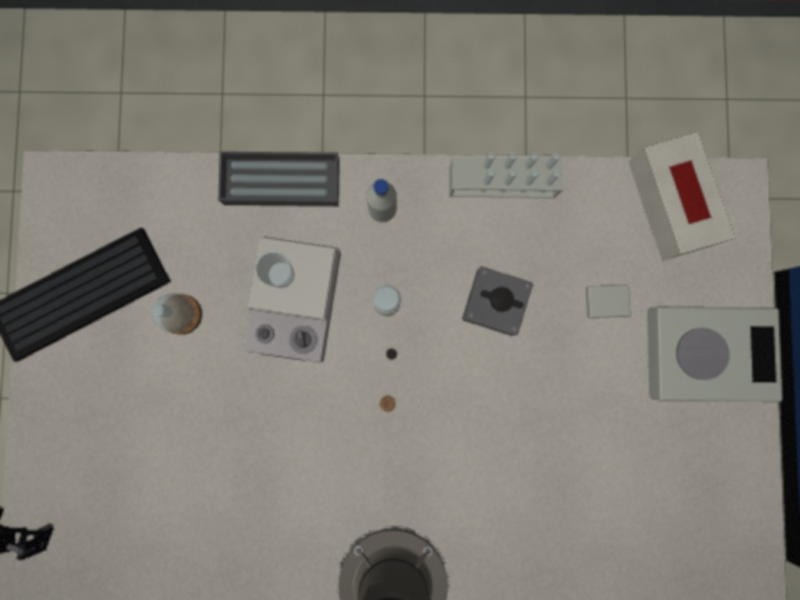

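View pics/scene0.png

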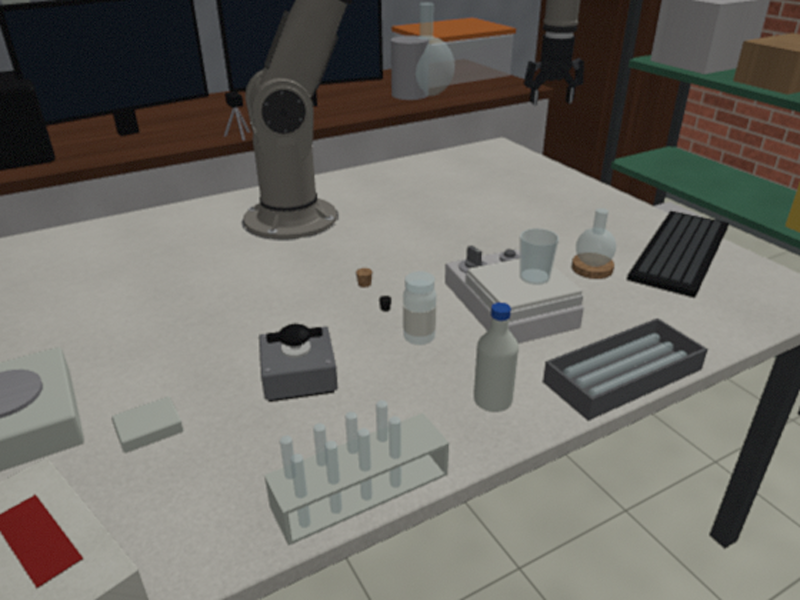

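The top view shows the station's mushroom at (502,299), its wings at about (483,294) and (521,306), the start button at (264,333) and the knob at (303,338). The jar is at (387,299). Next I'll enlarge these and back-project.

```bash
cat > h.py <<'E'
from bench import r
import cv2, numpy as np
def ray(name,uv,z,ci=None):
    c=ci or r.camera_info(name); R=cv2.Rodrigues(np.array(c['rvec'],float))[0]; t=np.array(c['tvec'],float).ravel()
    n=cv2.undistortPoints(np.array([[uv]],float),np.array(c['mtx'],float),None).ravel()
    d=R.T@np.array([n[0],n[1],1]); o=-R.T@t
    return o+d*(z-o[2])/d[2]
E
python3 - <<'E'
from h import *
f=r.grab_frame('top')
a=cv2.resize(f[180:240,318:378],(400,400),interpolation=cv2.INTER_CUBIC)   # station
b=cv2.resize(f[205:265,165:225+10][:, :60],(400,400),interpolation=cv2.INTER_CUBIC)
cv2.imwrite('pics/crop1.png',np.hstack([a,b]))
k=.7
for n,uv,z in [('top',(502,299),.102),('wL',(483,294),.09),('wR',(521,306),.09),('start',(264,333),.078),('knob',(303,338),.1),('jar',(387,299),.125),('sst',(391,354),.026),('bst',(388,403),.032),('beaker',(280,274),.09)]:
    print(n,ray('top',(uv[0]*k,uv[1]*k),z).round(3))
E
```

```text
top [ 0.608 -0.219  0.102]
wL [ 0.62  -0.182  0.09 ]
wR [ 0.595 -0.261  0.09 ]
start [0.534 0.273 0.078]
knob [0.524 0.188 0.1  ]
jar [0.604 0.017 0.125]
sst [0.493 0.008 0.026]
bst [0.388 0.013 0.032]
beaker [0.657 0.241 0.09 ]
```

View pics/crop1.png

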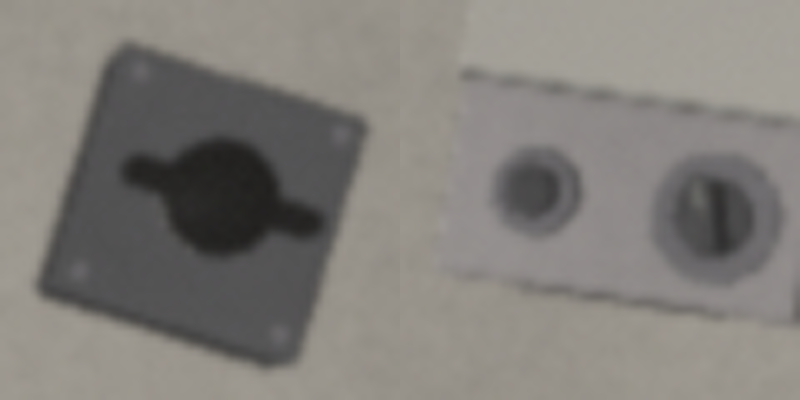

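```bash
python3 - <<'E'
from h import *
from scipy.spatial.transform import Rotation as Ro
def A(u,v):return (318+u/6.667,180+v/6.667)
def B(u,v):return (165+(u-400)/6.667,205+v/6.667)
h=ray('top',A(221,196),.093);print('head',h)
a=ray('top',A(123,169),.089);b=ray('top',A(322,224),.089);d=a-b;print('wingdir',d,np.degrees(np.arctan2(d[1],d[0])),(a+b)/2)
s=ray('top',B(530,190),.078);print('start',s)
print('knob',ray('top',B(717,216),.1))
for p in [(122,40),(370,125),(298,365),(40,290)]: print(ray('top',A(*p),.06))
o=r.get_obs();M=Ro.from_rotvec(o['orientation']).as_matrix();print(M.round(3))
w=np.array([h[0],h[1],.252])-o['tcp_pos'];print((M.T@w*1000).round(1))
E
```

```text
head [ 0.60904875 -0.22033843  0.093     ]
wingdir [0.02371787 0.08867834 0.        ] 75.02617757438233 [ 0.60923096 -0.22173625  0.089     ]
start [0.53324613 0.27422185 0.078     ]
knob [0.52192572 0.18703552 0.1       ]
[ 0.68369276 -0.1814693   0.06      ]
[ 0.64563024 -0.29499427  0.06      ]
[ 0.53548067 -0.26126443  0.06      ]
[ 0.56843877 -0.14392048  0.06      ]
[[-0.957  0.29  -0.   ]
 [ 0.29   0.957 -0.001]
 [-0.    -0.001 -1.   ]]
[-646.7 -709.1    1.6]
```

>>> step_arm(moves=[{"dx": -32.3,"dy": -35.4,"gripper": -1},{"dx": -32.3,"dy": -35.4,"gripper": -1},{"dx": -32.3,"dy": -35.4,"gripper": -1},{"dx": -32.3,"dy": -35.4,"gripper": -1},{"dx": -32.3,"dy": -35.4,"gripper": -1},{"dx": -32.3,"dy": -35.4,"gripper": -1},{"dx": -32.3,"dy": -35.4,"gripper": -1},{"dx": -32.3,"dy": -35.4,"gripper": -1},{"dx": -32.3,"dy": -35.4,"gripper": -1},{"dx": -32.3,"dy": -35.4,"gripper": -1},{"dx": -32.3,"dy": -35.4,"gripper": -1},{"dx": -32.3,"dy": -35.4,"gripper": -1},{"dx": -32.3,"dy": -35.4,"gripper": -1},{"dx": -32.3,"dy": -35.4,"gripper": -1},{"dx": -32.3,"dy": -35.4,"gripper": -1},{"dx": -32.3,"dy": -35.4,"gripper": -1},{"dx": -32.3,"dy": -35.4,"gripper": -1},{"dx": -32.3,"dy": -35.4,"gripper": -1},{"dx": -32.3,"dy": -35.4,"gripper": -1},{"dx": -32.3,"dy": -35.4,"gripper": -1}])

```text
invalid input at $.moves[0]: expected keys rx, ry, rz, dx, dy, dz, gripper
```

>>> step_arm(moves=[{"rz": 9.9},{"rz": 9.9},{"rz": 9.9},{"rz": 9.9},{"rz": 9.9},{"rz": 9.9},{"rz": 9.9},{"rz": 9.9},{"rz": 9.6},{}])

```text
invalid input at $.moves[0]: expected keys rx, ry, rz, dx, dy, dz, gripper
```

```bash
python3 - <<'E'
from h import *
from scipy.spatial.transform import Rotation as Ro
o=r.get_obs();print(o['clock'],o['tcp_pos'],o['joints'],o['contact_force'],o['grip_width']);print(Ro.from_rotvec(o['orientation']).as_matrix().round(3))
c=r.camera_info('wrist');np.savez('w1.npz',**{k:c[k] for k in('mtx','rvec','tvec')})
cv2.imwrite('pics/w1.png',cv2.resize(r.grab_frame('wrist'),(800,600)))
E
```

```text
0.15 [0.19534592 0.64566108 0.25252383] [-1.38512152  0.47764177  0.02235136  1.55623417 -0.0114752   1.10929986
 -0.08312214] [-0.21532601 -0.13427741  0.15637205] 0.0850768844311836
[[-0.957  0.29  -0.   ]
 [ 0.29   0.957 -0.001]
 [-0.    -0.001 -1.   ]]
```

View pics/w1.png

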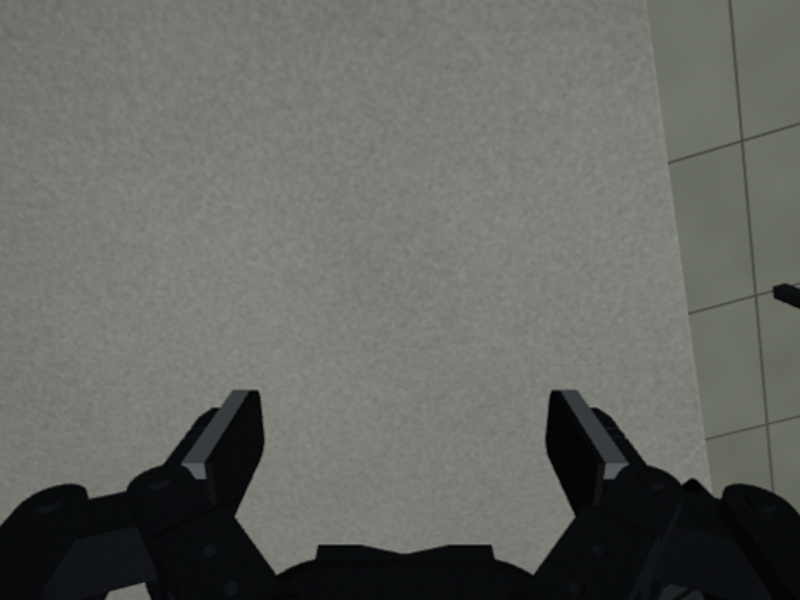

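The wrist picture shows only bench and open fingers, because the move was refused: every row needs all seven keys. I'll resend it in full.

>>> step_arm(moves=[{"rx": 0,"ry": 0,"rz": 0,"dx": -32.3,"dy": -35.4,"dz": 0,"gripper": -1},{"rx": 0,"ry": 0,"rz": 0,"dx": -32.3,"dy": -35.4,"dz": 0,"gripper": -1},{"rx": 0,"ry": 0,"rz": 0,"dx": -32.3,"dy": -35.4,"dz": 0,"gripper": -1},{"rx": 0,"ry": 0,"rz": 0,"dx": -32.3,"dy": -35.4,"dz": 0,"gripper": -1},{"rx": 0,"ry": 0,"rz": 0,"dx": -32.3,"dy": -35.4,"dz": 0,"gripper": -1},{"rx": 0,"ry": 0,"rz": 0,"dx": -32.3,"dy": -35.4,"dz": 0,"gripper": -1},{"rx": 0,"ry": 0,"rz": 0,"dx": -32.3,"dy": -35.4,"dz": 0,"gripper": -1},{"rx": 0,"ry": 0,"rz": 0,"dx": -32.3,"dy": -35.4,"dz": 0,"gripper": -1},{"rx": 0,"ry": 0,"rz": 0,"dx": -32.3,"dy": -35.4,"dz": 0,"gripper": -1},{"rx": 0,"ry": 0,"rz": 0,"dx": -32.3,"dy": -35.4,"dz": 0,"gripper": -1}])

```text
clock: 1.45
tcp_pos: [0.4026, 0.2122, 0.2534]
orientation: [0.46, 3.108, 0.001]
contact_force: [1.8, 0.4, 0.2]
grip_width: 0.0004
gripper_force: 0.0
```

```bash
python3 - <<'E'
from h import *
o=r.get_obs();print(o['clock'],o['tcp_pos'],o['joints'],o['contact_force'],o['grip_width'])
E
```

```text
1.45 [0.40255914 0.21221028 0.25340413] [-0.84099634  0.1056616   0.23674002  2.07186762 -0.03025525  0.96680307
  0.68868116] [1.83040632 0.35833247 0.22815175] 0.0003891844601454185
```

>>> step_arm(moves=[{"rx": 0,"ry": 0,"rz": 0,"dx": -32.3,"dy": -35.4,"dz": 0,"gripper": -1},{"rx": 0,"ry": 0,"rz": 0,"dx": -32.3,"dy": -35.4,"dz": 0,"gripper": -1},{"rx": 0,"ry": 0,"rz": 0,"dx": -32.3,"dy": -35.4,"dz": 0,"gripper": -1},{"rx": 0,"ry": 0,"rz": 0,"dx": -32.3,"dy": -35.4,"dz": 0,"gripper": -1},{"rx": 0,"ry": 0,"rz": 0,"dx": -32.3,"dy": -35.4,"dz": 0,"gripper": -1},{"rx": 0,"ry": 0,"rz": 0,"dx": -32.3,"dy": -35.4,"dz": 0,"gripper": -1},{"rx": 0,"ry": 0,"rz": 0,"dx": -32.3,"dy": -35.4,"dz": 0,"gripper": -1},{"rx": 0,"ry": 0,"rz": 0,"dx": -32.3,"dy": -35.4,"dz": 0,"gripper": -1},{"rx": 0,"ry": 0,"rz": 0,"dx": -32.3,"dy": -35.4,"dz": 0,"gripper": -1},{"rx": 0,"ry": 0,"rz": 0,"dx": -32.3,"dy": -35.4,"dz": 0,"gripper": -1}])

```text
clock: 2.7
tcp_pos: [0.6093, -0.2198, 0.2531]
orientation: [-0.459, -3.108, -0.0]
contact_force: [0.0, 0.3, -0.2]
grip_width: 0.0001
gripper_force: 0.0
```

>>> step_arm(moves=[{"rx": 0,"ry": 0,"rz": 9.9,"dx": 0,"dy": 0,"dz": 0,"gripper": -1},{"rx": 0,"ry": 0,"rz": 9.9,"dx": 0,"dy": 0,"dz": 0,"gripper": -1},{"rx": 0,"ry": 0,"rz": 9.9,"dx": 0,"dy": 0,"dz": 0,"gripper": -1},{"rx": 0,"ry": 0,"rz": 9.9,"dx": 0,"dy": 0,"dz": 0,"gripper": -1},{"rx": 0,"ry": 0,"rz": 9.9,"dx": 0,"dy": 0,"dz": 0,"gripper": -1},{"rx": 0,"ry": 0,"rz": 9.9,"dx": 0,"dy": 0,"dz": 0,"gripper": -1},{"rx": 0,"ry": 0,"rz": 9.9,"dx": 0,"dy": 0,"dz": 0,"gripper": -1},{"rx": 0,"ry": 0,"rz": 9.9,"dx": 0,"dy": 0,"dz": 0,"gripper": -1},{"rx": 0,"ry": 0,"rz": 9.6,"dx": 0,"dy": 0,"dz": 0,"gripper": -1},{"rx": 0,"ry": 0,"rz": 0,"dx": 0,"dy": 0,"dz": 0,"gripper": -1}])

```text
clock: 3.95
tcp_pos: [0.6088, -0.2183, 0.2529]
orientation: [-2.501, -1.901, 0.001]
contact_force: [-0.4, 0.5, 1.1]
grip_width: -0.0
gripper_force: 0.0
```

```bash
python3 - <<'E'
from h import *
from scipy.spatial.transform import Rotation as Ro
o=r.get_obs();print(o['clock'],o['tcp_pos'],o['joints'],o['contact_force'],o['grip_width']);print(Ro.from_rotvec(o['orientation']).as_matrix().round(3))
c=r.camera_info('wrist');np.savez('w1.npz',**{k:c[k] for k in('mtx','rvec','tvec')})
cv2.imwrite('pics/w2.png',cv2.resize(r.grab_frame('wrist'),(800,600)))
E
```

```text
3.95 [ 0.60877577 -0.21827183  0.25289371] [-0.35113845  0.56727971  0.88442987  1.66888057 -0.47540321  1.13617337
  0.39150449] [-0.38201894  0.52204064  1.07674948] -3.405611759723978e-05
[[ 0.268  0.964 -0.001]
 [ 0.964 -0.268 -0.   ]
 [-0.    -0.001 -1.   ]]
```

View pics/w2.png

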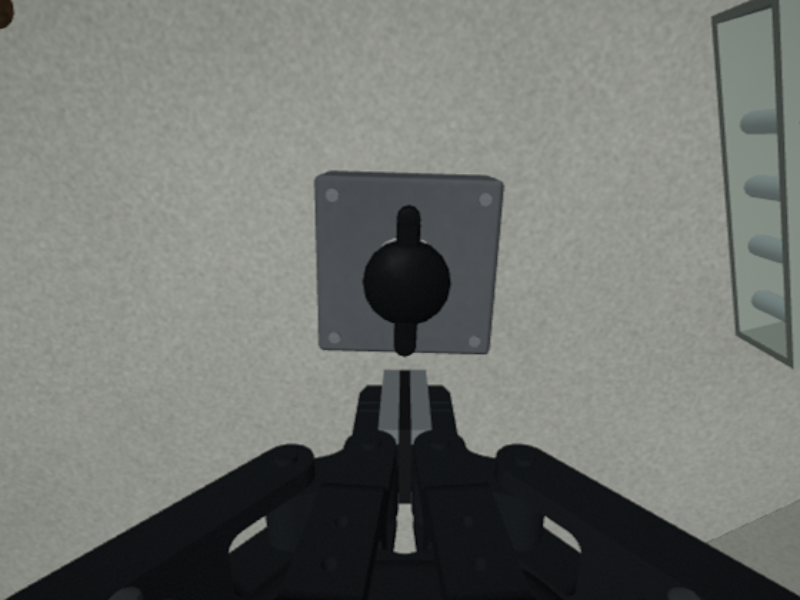

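The wrist view shows the head at (407,282), with its wings ending at (408,207) and (404,355). The tool is lined up with the wings. Next I'll back-project the head.

```bash
python3 - <<'E'
from h import *
from scipy.spatial.transform import Rotation as Ro
c=dict(np.load('w1.npz'));o=r.get_obs();M=Ro.from_rotvec(o['orientation']).as_matrix()
for n,uv,z in [('head',(407,282),.091),('w+',(408,208),.09),('w-',(404,354),.09),('c1',(318,178),.06),('c2',(502,182),.06),('c3',(488,353),.06),('c4',(320,347),.06)]:
    p=ray('',(uv[0]*.7,uv[1]*.7),z,c);print(n,p.round(4),'tool',(M.T@(p-o['tcp_pos'])*1000).round(1))
E
```

```text
head [ 0.6101 -0.22    0.091 ] tool [ -1.1   1.9 162. ]
w+ [ 0.6223 -0.1781  0.09  ] tool [ 42.5   2.4 162.9]
w- [ 0.5958 -0.265   0.09  ] tool [-48.3   0.  163. ]
c1 [ 0.5726 -0.1491  0.06  ] tool [ 57.3 -53.1 193. ]
c2 [ 0.6821 -0.182   0.06  ] tool [ 54.7  61.2 192.9]
c3 [ 0.6486 -0.2928  0.06  ] tool [-61.   58.3 192.9]
c4 [ 0.5377 -0.2573  0.06  ] tool [-56.3 -58.  193. ]
```

>>> step_arm(moves=[{"rx": 0,"ry": 0,"rz": 0,"dx": -2,"dy": 1.8,"dz": 30,"gripper": -1},{"rx": 0,"ry": 0,"rz": 0,"dx": 0,"dy": 0,"dz": 40,"gripper": -1},{"rx": 0,"ry": 0,"rz": 0,"dx": 0,"dy": 0,"dz": 40,"gripper": -1},{"rx": 0,"ry": 0,"rz": 0,"dx": 0,"dy": 0,"dz": 10,"gripper": -1},{"rx": 0,"ry": 0,"rz": 0,"dx": 0,"dy": 0,"dz": 0,"gripper": -1},{"rx": 0,"ry": 0,"rz": 0,"dx": 0,"dy": 0,"dz": 0,"gripper": -1}])

```text
clock: 4.75
tcp_pos: [0.6109, -0.2217, 0.1351]
orientation: [2.501, 1.898, 0.003]
contact_force: [0.9, -0.3, -0.2]
grip_width: 0.0003
gripper_force: 0.0
```

>>> step_arm(moves=[{"rx": 0,"ry": 0,"rz": 0,"dx": 0,"dy": 0,"dz": 4,"gripper": -1},{"rx": 0,"ry": 0,"rz": 0,"dx": 0,"dy": 0,"dz": 4,"gripper": -1},{"rx": 0,"ry": 0,"rz": 0,"dx": 0,"dy": 0,"dz": 4,"gripper": -1},{"rx": 0,"ry": 0,"rz": 0,"dx": 0,"dy": 0,"dz": 0,"gripper": -1}])

```text
clock: 5.25
tcp_pos: [0.6102, -0.2211, 0.1214]
orientation: [2.503, 1.899, 0.001]
contact_force: [0.1, 0.7, 3.5]
grip_width: -0.0
gripper_force: 1.5
```

>>> step_arm(moves=[{"rx": 0,"ry": 0,"rz": 0,"dx": 0,"dy": 0,"dz": 2,"gripper": -1},{"rx": 0,"ry": 0,"rz": 0,"dx": 0,"dy": 0,"dz": 2,"gripper": -1},{"rx": 0,"ry": 0,"rz": 0,"dx": 0,"dy": 0,"dz": 0,"gripper": -1}])

```text
clock: 5.62
tcp_pos: [0.6102, -0.2211, 0.1173]
orientation: [2.503, 1.899, 0.0]
contact_force: [0.9, 1.2, 3.7]
grip_width: 0.0002
gripper_force: 1.8
```

>>> step_arm(moves=[{"rx": 0,"ry": 0,"rz": 0,"dx": 0,"dy": 0,"dz": 2,"gripper": -1},{"rx": 0,"ry": 0,"rz": 0,"dx": 0,"dy": 0,"dz": 1,"gripper": -1},{"rx": 0,"ry": 0,"rz": 0,"dx": 0,"dy": 0,"dz": 0,"gripper": -1}])

```text
clock: 6.0
tcp_pos: [0.6101, -0.2211, 0.1143]
orientation: [2.503, 1.899, 0.0]
contact_force: [1.5, 0.7, 4.0]
grip_width: 0.0
gripper_force: 2.2
```

>>> step_arm(moves=[{"rx": 0,"ry": 0,"rz": 0,"dx": 0,"dy": 0,"dz": 1,"gripper": -1},{"rx": 0,"ry": 0,"rz": 0,"dx": 0,"dy": 0,"dz": 0,"gripper": -1}])

```text
clock: 6.25
tcp_pos: [0.6102, -0.2211, 0.1136]
orientation: [2.503, 1.899, 0.001]
contact_force: [-0.3, 1.4, 6.5]
grip_width: -0.0003
gripper_force: 3.3
```

>>> step_arm(moves=[{"rx": 0,"ry": 0,"rz": 0,"dx": 0,"dy": 0,"dz": 0.7,"gripper": -1},{"rx": 0,"ry": 0,"rz": 0,"dx": 0,"dy": 0,"dz": 0,"gripper": -1}])

```text
clock: 6.5
tcp_pos: [0.6103, -0.2212, 0.1136]
orientation: [2.503, 1.898, 0.002]
contact_force: [-1.0, 2.4, 10.9]
grip_width: -0.0
gripper_force: 5.6
```

>>> step_arm(moves=[{"rx": 0,"ry": 0,"rz": 0,"dx": 0,"dy": 0,"dz": -10,"gripper": -1},{"rx": 0,"ry": 0,"rz": 0,"dx": 0,"dy": 0,"dz": -20,"gripper": -1},{"rx": 0,"ry": 0,"rz": 0,"dx": 0,"dy": 0,"dz": 0,"gripper": -1},{"rx": 0,"ry": 0,"rz": 0,"dx": 20,"dy": -16,"dz": 0,"gripper": -1},{"rx": 0,"ry": 0,"rz": 0,"dx": 21,"dy": -16,"dz": 0,"gripper": -1},{"rx": 0,"ry": 0,"rz": 0,"dx": 0,"dy": 0,"dz": 0,"gripper": -1},{"rx": 0,"ry": 0,"rz": 0,"dx": 0,"dy": 0,"dz": 0,"gripper": -1}])

```text
clock: 7.38
tcp_pos: [0.5903, -0.1735, 0.1427]
orientation: [2.503, 1.898, -0.0]
contact_force: [-0.3, 0.2, 0.1]
grip_width: 0.0001
gripper_force: 0.0
```

```bash
python3 - <<'E'
from h import *
o=r.get_obs();print(o['tcp_pos'],o['contact_force'])
cv2.imwrite('pics/w3.png',cv2.resize(r.grab_frame('wrist'),(800,600)))
E
```

```text
[ 0.59025219 -0.17347886  0.14265249] [-0.27877799  0.16973864  0.05392754]
```

View pics/w3.png

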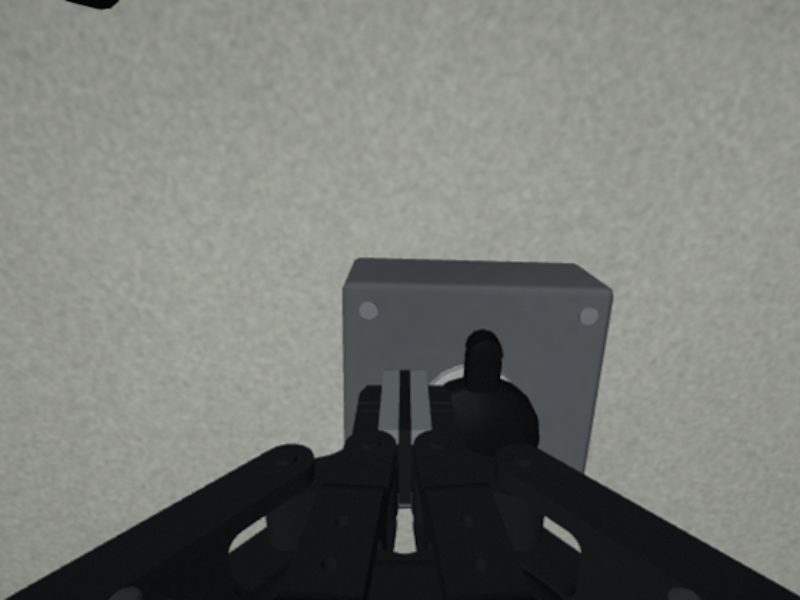

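The head is latched, and the fingers stand clear to the left of the wing (wing end at (483,340)). I'll go down beside it and push.

>>> step_arm(moves=[{"rx": 0,"ry": 0,"rz": 0,"dx": 0,"dy": 0,"dz": 20,"gripper": -1},{"rx": 0,"ry": 0,"rz": 0,"dx": 0,"dy": 0,"dz": 20,"gripper": -1},{"rx": 0,"ry": 0,"rz": 0,"dx": 0,"dy": 0,"dz": 9,"gripper": -1},{"rx": 0,"ry": 0,"rz": 0,"dx": 0,"dy": 0,"dz": 0,"gripper": -1},{"rx": 0,"ry": 0,"rz": 0,"dx": 0,"dy": 0,"dz": 0,"gripper": -1}])

```text
clock: 8.05
tcp_pos: [0.5904, -0.1733, 0.0939]
orientation: [2.503, 1.898, 0.0]
contact_force: [0.8, -0.3, 1.2]
grip_width: 0.0001
gripper_force: 0.0
```

>>> step_arm(moves=[{"rx": 0,"ry": 0,"rz": 0,"dx": 0,"dy": 4,"dz": 0,"gripper": -1},{"rx": 0,"ry": 0,"rz": 0,"dx": 0,"dy": 4,"dz": 0,"gripper": -1},{"rx": 0,"ry": 0,"rz": 0,"dx": 0,"dy": 4,"dz": 0,"gripper": -1},{"rx": 0,"ry": 0,"rz": 0,"dx": 0,"dy": 4,"dz": 0,"gripper": -1},{"rx": 0,"ry": 0,"rz": 0,"dx": 0,"dy": 4,"dz": 0,"gripper": -1},{"rx": 0,"ry": 0,"rz": 0,"dx": 0,"dy": 0,"dz": 0,"gripper": -1}])

```text
clock: 8.8
tcp_pos: [0.6098, -0.1785, 0.0936]
orientation: [2.502, 1.899, 0.0]
contact_force: [-0.9, 0.9, -0.4]
grip_width: -0.0001
gripper_force: 0.1
```

>>> step_arm(moves=[{"rx": 0,"ry": 0,"rz": 0,"dx": 0,"dy": 4,"dz": 0,"gripper": -1},{"rx": 0,"ry": 0,"rz": 0,"dx": 0,"dy": 4,"dz": 0,"gripper": -1},{"rx": 0,"ry": 0,"rz": 0,"dx": 0,"dy": 0,"dz": 0,"gripper": -1}])

```text
clock: 9.18
tcp_pos: [0.6174, -0.1807, 0.0935]
orientation: [2.503, 1.899, -0.0]
contact_force: [-1.5, 0.7, 0.1]
grip_width: 0.0001
gripper_force: 0.3
```

>>> step_arm(moves=[{"rx": 0,"ry": 0,"rz": 0,"dx": 0,"dy": 3,"dz": 0,"gripper": -1},{"rx": 0,"ry": 0,"rz": 0,"dx": 0,"dy": 3,"dz": 0,"gripper": -1},{"rx": 0,"ry": 0,"rz": 0,"dx": 0,"dy": 3,"dz": 0,"gripper": -1},{"rx": 0,"ry": 0,"rz": 0,"dx": 0,"dy": 0,"dz": 0,"gripper": -1}])

```text
clock: 9.68
tcp_pos: [0.6262, -0.1829, 0.0936]
orientation: [2.503, 1.899, 0.0]
contact_force: [-0.7, 0.7, 0.2]
grip_width: -0.0002
gripper_force: 0.5
```

```bash
python3 - <<'E'
from h import *
o=r.get_obs();print(o['tcp_pos'],o['contact_force'])
cv2.imwrite('pics/w4.png',cv2.resize(r.grab_frame('wrist'),(800,600)))
E
```

```text
[ 0.62620371 -0.18285573  0.09358792] [-0.65544304  0.71895559  0.24203501]
```

View pics/w4.png

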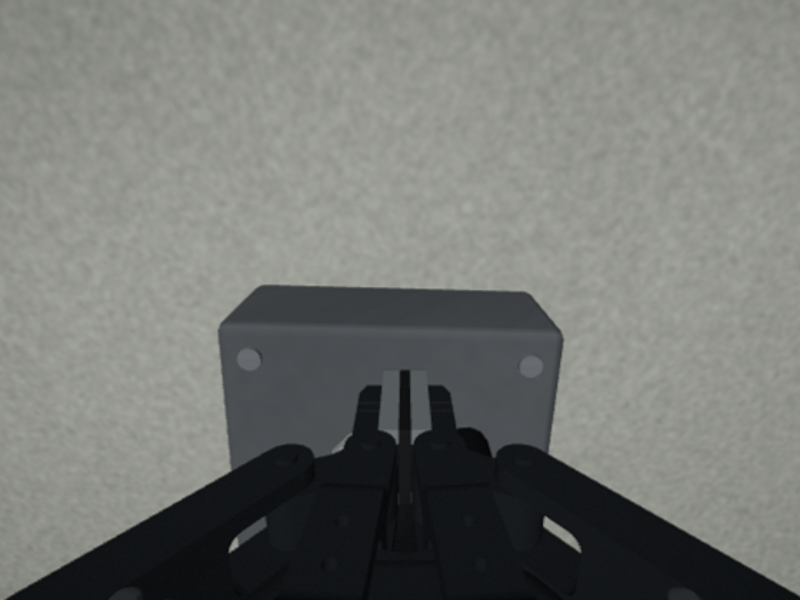

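The wing end shows at (475,440), so it has turned. I'll push a little further to be sure of the release, then back off.

>>> step_arm(moves=[{"rx": 0,"ry": 0,"rz": 0,"dx": 0,"dy": 3,"dz": 0,"gripper": -1},{"rx": 0,"ry": 0,"rz": 0,"dx": 0,"dy": 3,"dz": 0,"gripper": -1},{"rx": 0,"ry": 0,"rz": 0,"dx": 0,"dy": 0,"dz": 0,"gripper": -1},{"rx": 0,"ry": 0,"rz": 0,"dx": 0,"dy": 0,"dz": 0,"gripper": -1}])

```text
clock: 10.22
tcp_pos: [0.6319, -0.1843, 0.0936]
orientation: [2.503, 1.899, 0.001]
contact_force: [0.4, 0.8, 0.0]
grip_width: -0.0
gripper_force: 0.6
```

>>> step_arm(moves=[{"rx": 0,"ry": 0,"rz": 0,"dx": 0,"dy": -6,"dz": 0,"gripper": -1},{"rx": 0,"ry": 0,"rz": 0,"dx": 0,"dy": -6,"dz": 0,"gripper": -1},{"rx": 0,"ry": 0,"rz": 0,"dx": 0,"dy": -6,"dz": 0,"gripper": -1},{"rx": 0,"ry": 0,"rz": 0,"dx": 0,"dy": -8,"dz": 0,"gripper": -1},{"rx": 0,"ry": 0,"rz": 0,"dx": 0,"dy": -8,"dz": 0,"gripper": -1},{"rx": 0,"ry": 0,"rz": 0,"dx": 0,"dy": -9,"dz": 0,"gripper": -1},{"rx": 0,"ry": 0,"rz": 0,"dx": 0,"dy": 0,"dz": 0,"gripper": -1},{"rx": 0,"ry": 0,"rz": 0,"dx": 0,"dy": 0,"dz": -25,"gripper": -1},{"rx": 0,"ry": 0,"rz": 0,"dx": 0,"dy": 0,"dz": -25,"gripper": -1},{"rx": 0,"ry": 0,"rz": 0,"dx": 0,"dy": 0,"dz": 0,"gripper": -1},{"rx": 0,"ry": 0,"rz": 0,"dx": 0,"dy": 0,"dz": 0,"gripper": -1}])

```text
clock: 11.6
tcp_pos: [0.59, -0.1726, 0.143]
orientation: [-2.502, -1.899, 0.0]
contact_force: [-0.4, 0.7, -0.2]
grip_width: -0.0004
gripper_force: 0.0
```

```bash
python3 - <<'E'
from h import *
o=r.get_obs();print(o['tcp_pos'],o['contact_force'])
a=cv2.resize(r.grab_frame('wrist'),(480,360));f=r.grab_frame('scene')
cv2.imwrite('pics/w5.png',np.hstack([a,cv2.resize(f[215:285,170:245],(320,360),interpolation=cv2.INTER_CUBIC)]))
E
```

```text
[ 0.59002886 -0.1726105   0.14300566] [-0.39148818  0.65270865 -0.15990625]
```

View pics/w5.png

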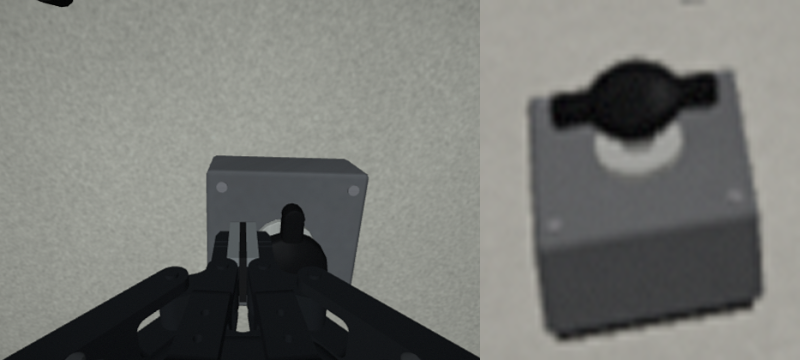

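The head looks up and turned back. I'll check that against the first picture while moving over the start button.

>>> step_arm(moves=[{"rx": 0,"ry": 0,"rz": 0,"dx": 0,"dy": 0,"dz": -40,"gripper": -1},{"rx": 0,"ry": 0,"rz": 0,"dx": 0,"dy": 0,"dz": -40,"gripper": -1},{"rx": 0,"ry": 0,"rz": 0,"dx": 0,"dy": 0,"dz": -30,"gripper": -1},{"rx": 0,"ry": 0,"rz": 0,"dx": 46.1,"dy": -19.4,"dz": 0,"gripper": -1},{"rx": 0,"ry": 0,"rz": 0,"dx": 46.1,"dy": -19.4,"dz": 0,"gripper": -1},{"rx": 0,"ry": 0,"rz": 0,"dx": 46.1,"dy": -19.4,"dz": 0,"gripper": -1},{"rx": 0,"ry": 0,"rz": 0,"dx": 46.1,"dy": -19.4,"dz": 0,"gripper": -1},{"rx": 0,"ry": 0,"rz": 0,"dx": 46.1,"dy": -19.4,"dz": 0,"gripper": -1},{"rx": 0,"ry": 0,"rz": 0,"dx": 46.1,"dy": -19.4,"dz": 0,"gripper": -1},{"rx": 0,"ry": 0,"rz": 0,"dx": 46.1,"dy": -19.4,"dz": 0,"gripper": -1},{"rx": 0,"ry": 0,"rz": 0,"dx": 46.1,"dy": -19.4,"dz": 0,"gripper": -1},{"rx": 0,"ry": 0,"rz": 0,"dx": 46.1,"dy": -19.4,"dz": 0,"gripper": -1},{"rx": 0,"ry": 0,"rz": 0,"dx": 0,"dy": 0,"dz": 0,"gripper": -1},{"rx": 0,"ry": 0,"rz": 0,"dx": 0,"dy": 0,"dz": 0,"gripper": -1}])

```text
clock: 13.45
tcp_pos: [0.5336, 0.273, 0.2529]
orientation: [2.502, 1.898, -0.002]
contact_force: [0.5, -0.4, 0.3]
grip_width: -0.0003
gripper_force: 0.0
```

```bash
python3 - <<'E'
from h import *
o=r.get_obs();print(o['tcp_pos'],o['contact_force'])
f=r.grab_frame('scene');g=cv2.resize(cv2.imread('pics/scene0.png'),(560,420),interpolation=cv2.INTER_AREA)
a=f[220:285,175:242].astype(int);b=g[220:285,175:242].astype(int)
d=abs(a-b).max(2);print('diff',d.mean(),(d>25).sum())
for n,x in(('now',a),('was',b)):
    m=x.max(2)<35;ys,xs=np.nonzero(m[:25]);print(n,m[:25].sum(),ys.min(),ys.mean(),xs.mean())
c=r.camera_info('wrist');np.savez('w1.npz',**{k:c[k] for k in('mtx','rvec','tvec')})
cv2.imwrite('pics/w6.png',cv2.resize(r.grab_frame('wrist'),(800,600)))
E
```

```text
[0.53363287 0.27295768 0.25292097] [ 0.47687508 -0.38718139  0.283277  ]
diff 2.256257175660161 0
now 331 7 14.217522658610273 30.29607250755287
was 323 7 14.284829721362229 30.269349845201237
```

View pics/w6.png

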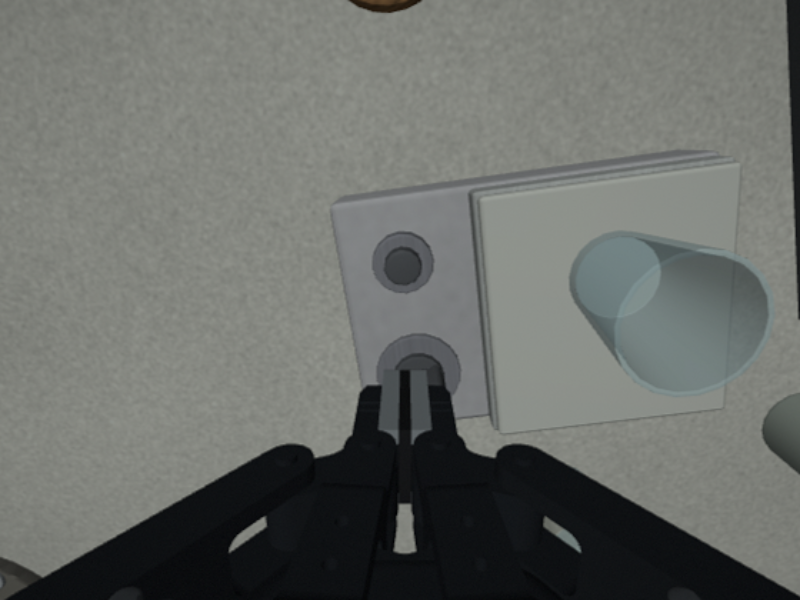

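The station looks the same as at the start, so the head is out and unturned. The start button is at (402,266) and the knob is partly hidden at (420,365). Next I'll back-project the button.

```bash
python3 - <<'E'
from h import *
from scipy.spatial.transform import Rotation as Ro
c=dict(np.load('w1.npz'));o=r.get_obs();M=Ro.from_rotvec(o['orientation']).as_matrix()
p=ray('',(402*.7,266*.7),.078,c);print(p,(M.T@(p-o['tcp_pos'])*1000).round(1))
E
```

```text
[0.53425735 0.27740837 0.078     ] [  5.5  -1.3 175.4]
```

>>> step_arm(moves=[{"rx": 0,"ry": 0,"rz": 0,"dx": 4.5,"dy": -1.3,"dz": 38,"gripper": -1},{"rx": 0,"ry": 0,"rz": 0,"dx": 0,"dy": 0,"dz": 40,"gripper": -1},{"rx": 0,"ry": 0,"rz": 0,"dx": 0,"dy": 0,"dz": 40,"gripper": -1},{"rx": 0,"ry": 0,"rz": 0,"dx": 0,"dy": 0,"dz": 20,"gripper": -1},{"rx": 0,"ry": 0,"rz": 0,"dx": 0,"dy": 0,"dz": 10,"gripper": -1},{"rx": 0,"ry": 0,"rz": 0,"dx": 0,"dy": 0,"dz": 0,"gripper": -1},{"rx": 0,"ry": 0,"rz": 0,"dx": 0,"dy": 0,"dz": 0,"gripper": -1}])

```text
clock: 14.42
tcp_pos: [0.5347, 0.2786, 0.1068]
orientation: [2.503, 1.898, 0.003]
contact_force: [0.0, 1.1, -0.3]
grip_width: -0.0001
gripper_force: 0.0
```

>>> step_arm(moves=[{"rx": 0,"ry": 0,"rz": 0,"dx": 0,"dy": 0,"dz": 3,"gripper": -1},{"rx": 0,"ry": 0,"rz": 0,"dx": 0,"dy": 0,"dz": 3,"gripper": -1},{"rx": 0,"ry": 0,"rz": 0,"dx": 0,"dy": 0,"dz": 2,"gripper": -1},{"rx": 0,"ry": 0,"rz": 0,"dx": 0,"dy": 0,"dz": 0,"gripper": -1}])

```text
clock: 14.92
tcp_pos: [0.534, 0.2786, 0.0978]
orientation: [-2.503, -1.899, -0.001]
contact_force: [0.1, 1.3, 2.3]
grip_width: 0.0001
gripper_force: 1.4
```

>>> step_arm(moves=[{"rx": 0,"ry": 0,"rz": 0,"dx": 0,"dy": 0,"dz": 1.5,"gripper": -1},{"rx": 0,"ry": 0,"rz": 0,"dx": 0,"dy": 0,"dz": 0,"gripper": -1}])

```text
clock: 15.18
tcp_pos: [0.534, 0.2786, 0.0963]
orientation: [-2.503, -1.899, -0.001]
contact_force: [-0.4, 1.3, 4.0]
grip_width: -0.0002
gripper_force: 1.8
```

>>> step_arm(moves=[{"rx": 0,"ry": 0,"rz": 0,"dx": 0,"dy": 0,"dz": 1.3,"gripper": -1},{"rx": 0,"ry": 0,"rz": 0,"dx": 0,"dy": 0,"dz": 0,"gripper": -1}])

```text
clock: 15.42
tcp_pos: [0.534, 0.2786, 0.0949]
orientation: [-2.503, -1.899, -0.001]
contact_force: [0.6, 1.7, 4.6]
grip_width: -0.0004
gripper_force: 2.2
```

>>> step_arm(moves=[{"rx": 0,"ry": 0,"rz": 0,"dx": 0,"dy": 0,"dz": 1,"gripper": -1},{"rx": 0,"ry": 0,"rz": 0,"dx": 0,"dy": 0,"dz": 0.6,"gripper": -1},{"rx": 0,"ry": 0,"rz": 0,"dx": 0,"dy": 0,"dz": 0,"gripper": -1}])

```text
clock: 15.8
tcp_pos: [0.5341, 0.2786, 0.094]
orientation: [-2.502, -1.898, -0.001]
contact_force: [-2.5, 1.6, 11.6]
grip_width: 0.0003
gripper_force: 5.9
```

Hard stop reached at full travel, so I'll retreat upwards.

>>> step_arm(moves=[{"rx": 0,"ry": 0,"rz": 0,"dx": 0,"dy": 0,"dz": -10,"gripper": -1},{"rx": 0,"ry": 0,"rz": 0,"dx": 0,"dy": 0,"dz": -30,"gripper": -1},{"rx": 0,"ry": 0,"rz": 0,"dx": 0,"dy": 0,"dz": -50,"gripper": -1},{"rx": 0,"ry": 0,"rz": 0,"dx": 0,"dy": 0,"dz": -50,"gripper": -1},{"rx": 0,"ry": 0,"rz": 0,"dx": 0,"dy": 0,"dz": 0,"gripper": -1},{"rx": 0,"ry": 0,"rz": 0,"dx": 0,"dy": 0,"dz": 0,"gripper": -1},{"rx": 0,"ry": 0,"rz": 0,"dx": 0,"dy": 0,"dz": 0,"gripper": -1}])

```text
clock: 16.68
tcp_pos: [0.5328, 0.2779, 0.2316]
orientation: [-2.503, -1.899, 0.005]
contact_force: [-0.0, -0.5, 0.7]
grip_width: -0.0002
gripper_force: 0.0
```

```bash
python3 - <<'E'
from bench import r
o=r.get_obs();print(o['clock'],o['tcp_pos'],o['contact_force'])
print(r.hand_in())
E
```

```text
16.675 [0.53279137 0.27789217 0.23160855] [-0.0242605  -0.4652957   0.66668775]
the job is handed in; nothing more can be done
None
```

I latched the stop button, turned it free and let it spring back, then pressed the start button to its hard stop and released it; the job was handed in at about 17 s, and no verdict was returned.

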